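# Index the board turntable round to its inspection station

### The arm

A 6-joint arm with a two-finger parallel gripper is mounted at the origin on the work surface; the furniture and walls round the work are solid. World frame = base frame: x ahead of the robot, y to its left, z up, the work surface at z = 0. Lengths are in m, angles in rad, forces in N, time in s.
With the tool pointing down it reaches from about 0.35 to 0.975 m from the base axis. Payload 4.9 kg.
Tool frame: the origin (TCP) lies at the very end of the fingers, on their centre line; the grasp point (between the pads) lies 19 mm behind it; z points along the fingers, x is the direction in which the jaws open and shut, and the axes are right-handed (so a half turn about z gives the same grasp; the last joint's range is limited). The gripper opens to 85 mm and grips with 20 to 120 N. Pads are 22 mm wide; open, the fingers measure 114 mm over their backs; the gripper's body (76 mm by 85 mm) begins 54 mm behind the grasp point. The pads swing forward as they close: fully open they stand 13 mm farther back than shut.
Start: joints at [1.033, 0.053, 1.613, -0, 1.476, -0.119], TCP at [0.254, 0.571, 0.231] pointing down, gripper open.
Joint ranges: [-3.01, 3.01], [-1.01, 2.22], [0.06, 2.58], [-1.02, 4.17], [0.09, 2.62], [-3.14, 3.14]. Speed limits (rad/s): [2.57, 2.57, 3.14, 3.14, 3.14, 3.14].

### API

Orientations are given as a unit quaternion [w, x, y, z].
In Python, from plant import manip, imaging gives the robot as it stands.
- The arm moves only by the shell command python3 -m pendant 'ROWS'. ROWS is JSON, a list that holds one entry, the list of rows, each a list of 7 numbers: the turn, a rotation vector about the world's x, y, z in units of pi rad (1.0 is pi rad), then the shift along the world's x, y, z in units of 250 mm (1.0 is 250 mm), then the opening, from 0 (shut) to 1 (fully open). In form: [[[ax, ay, az, tx, ty, tz, claw], ...]]. A call has 1 to 20 rows; each row shifts and turns the commanded pose from where the row before left it; what a row does not reach is not made up. A row lasts 1/8 s, in which the tool goes at most 62.5 mm and 10.7 degrees, less where a joint would pass 70% of its speed; a pose out of reach is approached as far as the arm can. A call with a number of a shift or a turn outside -1 to 1 is refused whole. A call with a gripper value outside its range is refused whole. The fingers move at their own pace and stop on an object; the grip force is fixed at half the most. Time passes only in rows, so rows that do not move let the fingers close. It gives the time, the measured TCP pose, the force and the opening at its end, in the units of the state.
- manip.state(): the state, without advancing time (a new reading comes with each control period).
- imaging.grab_frame(name): name is "scene" or "top" or "wrist"; returns a dict with "frame" (384x512x3 uint8, blue, green, red), "mtx" (3x3 intrinsics, pixels), "world_to_cam" (4x4, takes a point from world to camera coordinates). Camera axes: x right, y down, z forward; pixel columns grow to the right and rows downward; lengths in m; the calibration is good to about 2 mm. A picture is of the moment at which its call begins. There is no depth.
- manip.job_done(): hands the job in, once; it reports no verdict.
The state is a dict: "time": time; "joint_pos": joint angles; "joint_vel": joint speeds; "joint_efforts": joint torques, N m; "tool_pos": TCP position; "tool_rot": TCP orientation; "contact_force": force on the tool from outside, world axes, zero at the start; "ft_torque": the same for the moment, N m; "gripper_width": opening from 0.0 (shut) to 1.0 (fully open).
Only numpy, scipy, OpenCV 4.12 (cv2) and the standard library are available. Lean on these libraries where they do the work, as an engineer would, in place of code of your own. Each camera call takes 0.05 s, during which the arm holds its last target. There are 200 camera calls.

### The job

The circuit board on the turntable is due for inspection: pull up the spring-loaded index ring, turn the turntable one notch towards the side where the loupe stands, and let the ring go so that its pin drops fully home in the notch there. That notch block was clamped by eye, so feel for the notch, and never force the pin hard against the index rail. Leave the loupe, the stamp and the brass weight where they stand.

Things in the scene. Friction and masses are not known exactly. Their poses are not given: they have to be found in the camera images.
- pivot (a point): The vertical axis of the turntable, at table height (z = 0). A fixed aluminium base, 150 mm square, stands here; the carrier with the circuit board turns on it about this axis, up to 64 degrees either way from the start.
- ring_top (a point): Centre of the top face of the index ring, an upright dark steel knurled knob 28 mm in diameter and 30 mm tall, 115 mm from the pivot axis. With the pin fully home it is 96 mm above the table. Its axes are the arm's, not the knob's: x points from the knob to the pivot, z up.
- index_ring: The knob itself; origin at the centre of its underside, 66 mm above the table when home. It pulls straight up by at most 15 mm against a spring (5 N at home, about 10 N at full pull) and always springs back. It turns freely about its own axis, so any grasp direction from above serves.
- carrier: Aluminium carrier with a 184 x 124 mm circuit board clipped on (upper side about 66 mm above the table). A 32 mm wide arm, upper face 53 mm above the table, sticks out towards the robot and carries the index plunger. Origin on the pivot axis at table height. Turning it takes about 2 N at the knob with the pin lifted, about 3 N with the pin dragging on the rail.
- plunger: The sliding plunger: 8 mm round pin below the arm, ring on top. Origin on the pin axis, at table height when home. Home, the pin reaches 9 mm below the rail's top: pull more than 9 mm to free it. Let go on the plain rail it rests there, ring 9 mm above home, and drops in when moved over a notch (free play about 3 mm along the rail).
- index_plate: Fixed curved steel index rail under the arm, 28 mm wide, top 35 mm above the table, on the pin's circle (radius 115 mm); origin on the pivot axis at table height. It has three notches, 11 mm long along the circle: the middle one, where the pin starts, and one in the block at each side.
- loupe: Black round loupe, 37 mm in diameter, 34 mm tall, standing loose on the table beside the notch block of the inspection station: about 205 mm from the pivot, about 45 degrees to one side or the other of the arm. Origin at the centre of its underside.
- check_stamp: Wooden-handled stamp, 24 x 34 x 67 mm, standing loose on the table beside the other notch block, in the same way. Origin at the centre of its underside.
- test_weight: Brass weight, 29 mm in diameter, 51 mm tall, standing loose on the table to the right, a bystander. Origin at the centre of its underside.
- rail_mid (a point): Top of the rail at the middle notch's centre, 35 mm above the table. To each side of it a dark steel block, 80 mm long, is clamped on the rail with one notch in its middle. Each block's notch is about 45 degrees round the pivot from here, but off by up to 8 degrees either way (37 to 53 degrees), differently for each block. That error is not measured: it must be felt.
Not all that is in view belongs to the job. What is shaped like the loupe but green, purple or red is not meant.

How it is judged:
On the way, in this order (a step that is already met when the one before it is completed fails the run):
1. the index ring is pulled up until its pin is clear of the first notch (more than 9 mm) (height (world z) of ring_top above 0.105 m), for 0.1 s.
2. the ring is carried round to the inspection side (within 115 mm of the loupe) (horizontal distance between ring_top and loupe below 0.115 m), for 0.1 s.
At the end, for the whole second after the job is handed in: The ring is down within 2 mm of home (its top less than 98 mm above the table, so its pin is in a notch), it stands within 115 mm of the loupe (so in the notch on the loupe's side), and the turntable is at rest (height (world z) of ring_top below 0.098 m and horizontal distance between ring_top and loupe below 0.115 m and linear speed of plunger below 0.01 m/s); the robot touches nothing.
It fails at once if the pin is pressed against the index rail or its notch blocks with more than 25 N (contact force between plunger and index_plate above 25 N).
It fails at once if the loupe is moved by more than 15 mm (distance of loupe from where it was at the start of the episode above 0.015 m).
It fails at once if the stamp is moved by more than 15 mm (distance of check_stamp from where it was at the start of the episode above 0.015 m).
It fails at once if the brass weight is moved by more than 15 mm (distance of test_weight from where it was at the start of the episode above 0.015 m).
It also fails if it takes over 48 s, if anything falls off the work surface, if the arm or the gripper's body presses on something with over 40 N, if the wrist force passes 120 N, or if a joint passes its speed limit or range.

## Working session

There is one attempt and no reset: what is moved stays moved. The work goes in short steps, Python scripts to look and compute and a shell command to move; the robot and the scene stay as the last step left them, time stands still between calls to the robot, and variables do not carry over. Pictures are saved under pics/ and viewed, about 8 in all and at most 12, crops included, and the job is handed in when it is done.

```bash
ls; mkdir -p pics
cat > h.py <<'E'
import sys; sys.path.insert(0,'.')
import numpy as np, cv2
from plant import manip, imaging
def grab(n,save=None):
    f=imaging.grab_frame(n)
    if save: cv2.imwrite('pics/'+save,f['frame'])
    return f
def ray(f,u,v,z):
    M=np.array(f['world_to_cam']);R,t=M[:3,:3],M[:3,3]
    o=-R.T@t; d=R.T@np.linalg.inv(f['mtx'])@np.array([u,v,1.])
    return o+d*(z-o[2])/d[2]
def proj(f,p):
    M=np.array(f['world_to_cam']);c=M[:3,:3]@np.array(p)+M[:3,3];q=np.array(f['mtx'])@c;return q[:2]/q[2]
E
python3 - <<'E'
from h import *
import pickle
a=grab('top','top0.png');b=grab('scene','scene0.png')
pickle.dump((a,b),open('f0.pkl','wb'))
cv2.imwrite('pics/both.png',cv2.resize(np.vstack([a['frame'],b['frame']]),(448,672))[:600] if 0 else np.hstack([cv2.resize(a['frame'],(400,300)),cv2.resize(b['frame'],(400,300))]))
print(a['mtx'],a['world_to_cam']);print(manip.state())
E
```

```text
pics
[[377.13331268   0.         257.56966605]
 [  0.         377.13331268 195.12748488]
 [  0.           0.           1.        ]] [[-0.02762883 -0.99954643 -0.01198251 -0.03618204]
 [-0.99155576  0.02892341 -0.12641446  0.45965658]
 [ 0.1267037   0.00838864 -0.99190514  1.04979316]
 [ 0.          0.          0.          1.        ]]
{'time': 0.1, 'joint_pos': array([ 1.03298185e+00,  5.32728163e-02,  1.61413899e+00,  1.97971782e-05,
        1.47598200e+00, -1.19030388e-01]), 'joint_vel': array([-0.00024341, -0.00260713, -0.00344535,  0.00088678,  0.00081608,
        0.00108269]), 'joint_efforts': array([ 1.49878906e-04, -3.94903994e+01, -3.71363676e+01, -1.38767864e-04,
        3.96629650e-03,  1.26456175e-05]), 'tool_pos': array([0.25388435, 0.57050902, 0.2302077 ]), 'tool_rot': array([ 3.88525991e-04,  8.38644891e-01,  5.44677828e-01, -8.12519542e-04]), 'contact_force': array([0.4741771 , 0.20961691, 0.18536041]), 'ft_torque': array([0.01566947, 0.01239172, 0.00635115]), 'gripper_width': 0.9958919481484162}
```

View pics/top0.png

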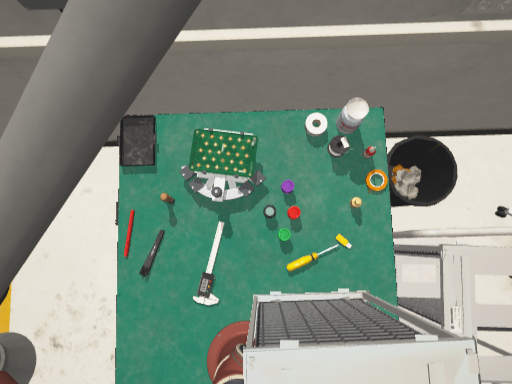

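View pics/scene0.png

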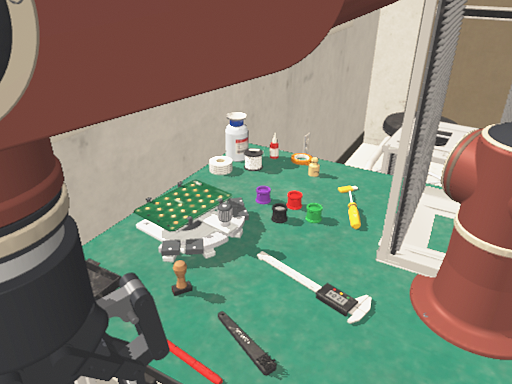

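Top view: the knob is at about (217,191) and the black loupe at (270,211). The lookalikes are purple (288,186), red (294,212) and green (284,234), and the stamp is at (168,199). I'll choose the black one, on the robot's right (−y), and check it in a close crop.

Run:
```python
from h import *
import pickle
a,b=pickle.load(open('f0.pkl','rb'))
c=cv2.resize(a['frame'][120:250,155:305],(750,650),interpolation=cv2.INTER_CUBIC)
c=c[:600]; cv2.imwrite('pics/crop.png',c)
for n,u,v,z in [('knob',217,191,.096),('loupe',270,211,.034),('stamp',168,199,.05),('weight',356,202,.05)]: print(n,ray(a,u,v,z))
print('scene knob',ray(b,226,203,.096),'loupe',ray(b,280,208,.034))
```

```text
knob [0.46424192 0.05893547 0.096     ]
loupe [ 0.41149884 -0.08318156  0.034     ]
stamp [0.45213117 0.20237597 0.05      ]
weight [ 0.42843707 -0.32327307  0.05      ]
scene knob [0.46565535 0.05263154 0.096     ] loupe [ 0.40812661 -0.07609234  0.034     ]
```

View pics/crop.png

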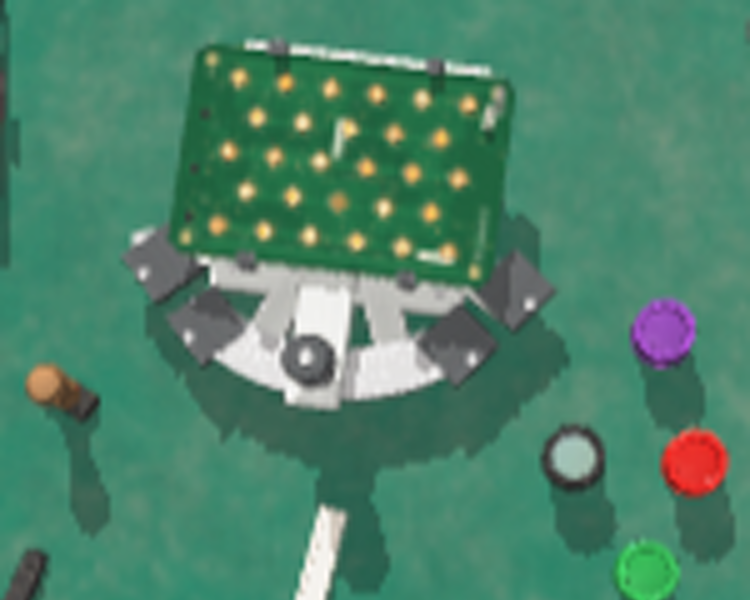

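Crop: the black-rimmed loupe with clear glass at crop (573,457), i.e. full-frame (269.6,211.4), stands by the right-hand block, so it is the right one. The notch gap in that block shows at about crop (483,313). Next: knob, pivot and notch geometry.

Run:
```python
from h import *
import pickle
a,b=pickle.load(open('f0.pkl','rb'))
P=lambda x,y,z: ray(a,155+(x+.5)/5-.5,120+(y+.5)/5-.5,z)
k=P(308,358,.096); l=P(573,457,.034)
C=[P(x,y,.066)[:2] for x,y in [(201,46),(514,86),(480,279),(172,248)]]
C=np.array(C); print('edges',[np.linalg.norm(C[i]-C[(i+1)%4]) for i in range(4)],'centre',C.mean(0))
d1=(C[0]-C[1])+(C[3]-C[2]); d2=(C[0]-C[3])+(C[1]-C[2])
print('long-edge normal deg',np.degrees(np.arctan2(-d1[0],d1[1])),'short edge',np.degrees(np.arctan2(d2[1],d2[0])))
ang=np.radians((np.degrees(np.arctan2(-d1[0],d1[1]))+np.degrees(np.arctan2(d2[1],d2[0])))/2)
piv=k[:2]+.115*np.array([np.cos(ang),np.sin(ang)])
print('knob',k,'piv',piv,'ang',np.degrees(ang),'loupe',l,'d',np.linalg.norm(l[:2]-piv))
for n,(x,y) in dict(R=(483,313),L=(188,292)).items():
  for z in (.035,.045):
    p=P(x,y,z)[:2]-piv; print(n,z,np.linalg.norm(p),(np.degrees(np.arctan2(p[1],p[0])-ang)+540)%360-360+180 if 0 else np.degrees(np.arctan2(p[1],p[0]))%360-180-np.degrees(ang))
for t in range(30,56,5):
  th=ang+np.pi+np.radians(t);q=piv+.115*np.array([np.cos(th),np.sin(th)]);print(t,q,np.linalg.norm(q-l[:2]))
```

```text
edges [np.float64(0.1788077453882735), np.float64(0.11191413499931972), np.float64(0.17300884678926962), np.float64(0.1170762113821946)] centre [0.57729104 0.04433962]
long-edge normal deg -8.413793112938205 short edge -9.790443108870514
knob [0.46376222 0.06109574 0.096     ] piv [0.57731414 0.04290337] ang -9.10211811090436 loupe [ 0.41156369 -0.08091869  0.034     ] d 0.20689396484264577
R 0.035 0.11104956636357799 51.59048412501811
R 0.045 0.1124230429594104 51.12103001023151
L 0.035 0.11394642728879671 -46.30132311888785
L 0.045 0.11348442297243641 -45.030416518523566
30 [0.46987911 0.00188247] 0.10127546546433727
35 [ 0.47386314 -0.00732502] 0.09642224969702376
40 [ 0.47863449 -0.01615023] 0.09323865008451875
45 [ 0.48415686 -0.02452601] 0.09192334915397105
50 [ 0.49038821 -0.03238861] 0.09256604400062851
55 [ 0.49728112 -0.0396782 ] 0.09512231401784756
```

Consistency: board centre ≈ pivot (0.577, 0.043), edges ≈ 179/115 mm, loupe 207 mm from the pivot. The notch looks to be at about 46–52°. I'll move above the knob with the jaws turned +30°.

```bash
python3 -m pendant '[[[0,0,0.014,0.07,-0.17,0,1],[0,0,0.014,0.07,-0.17,0,1],[0,0,0.014,0.07,-0.17,0,1],[0,0,0.014,0.07,-0.17,0,1],[0,0,0.014,0.07,-0.17,0,1],[0,0,0.014,0.07,-0.17,0,1],[0,0,0.014,0.07,-0.17,0,1],[0,0,0.014,0.07,-0.17,0,1],[0,0,0.014,0.07,-0.17,0,1],[0,0,0.014,0.07,-0.17,0,1],[0,0,0.014,0.07,-0.17,0,1],[0,0,0.014,0.07,-0.17,0,1],[0,0,0,0,0,0,0.8],[0,0,0,0,0,0,0.8]]]'
python3 - <<'E'
from h import *
f=grab('wrist','w1.png'); import pickle; pickle.dump(f,open('w1.pkl','wb'))
print(proj(f,(.4638,.0611,.096)),manip.state()['tool_pos'])
E
```

```text
time: 1.85
tool_pos: [0.4638, 0.0612, 0.2308]
tool_rot: [-0.001, 0.668, 0.744, -0.0]
contact_force: [0.8, -0.6, 0.0]
gripper_width: 0.797
[258.49191717 180.4146571 ] [0.46372827 0.06162231 0.23094373]
```

View pics/w1.png

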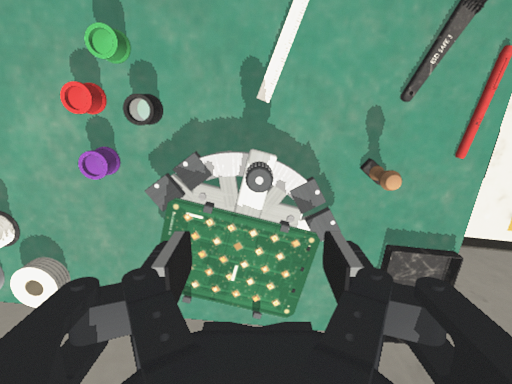

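Wrist view: the knob is at (259,179) against a predicted (258.5,180.4), so it agrees to about 1 mm. The loupe-side notch gap is near (178,181). I'll descend and close.

```bash
python3 -m pendant '[[[0,0,0,0,0,-0.12,0.8],[0,0,0,0,0,-0.12,0.8],[0,0,0,0,0,-0.12,0.8],[0,0,0,0,0,-0.12,0.8],[0,0,0,0,0,-0.08,0.8],[0,0,0,0,0,-0.076,0.8],[0,0,0,0,0,0,0.8],[0,0,0,0,0,0,0],[0,0,0,0,0,0,0],[0,0,0,0,0,0,0],[0,0,0,0,0,0,0],[0,0,0,0,0,0,0],[0,0,0,0,0,0,0]]]'
python3 - <<'E'
from h import *
import pickle
f=pickle.load(open('w1.pkl','rb'))
k=ray(f,259,178.5,.096);pv=np.array([.5773,.0429]);p=ray(f,178,181,.035)[:2]-pv
print(k,p,np.linalg.norm(p),np.degrees(np.arctan2(p[1],p[0]))%360-170.9, 'loupe',ray(f,140,109,.034))
cv2.imwrite('pics/w1c.png',cv2.resize(f['frame'][135:235,130:270],(784,560),interpolation=cv2.INTER_CUBIC))
E
```

```text
time: 3.52
tool_pos: [0.465, 0.0615, 0.0738]
tool_rot: [0.0, 0.668, 0.744, 0.001]
contact_force: [-1.8, 3.5, 6.9]
gripper_width: 0.307
[0.46181456 0.06138632 0.096     ] [-0.08704303 -0.0761279 ] 0.11563712814272938 50.27296604781165 loupe [ 0.41110397 -0.0788074   0.034     ]
```

View pics/w1c.png

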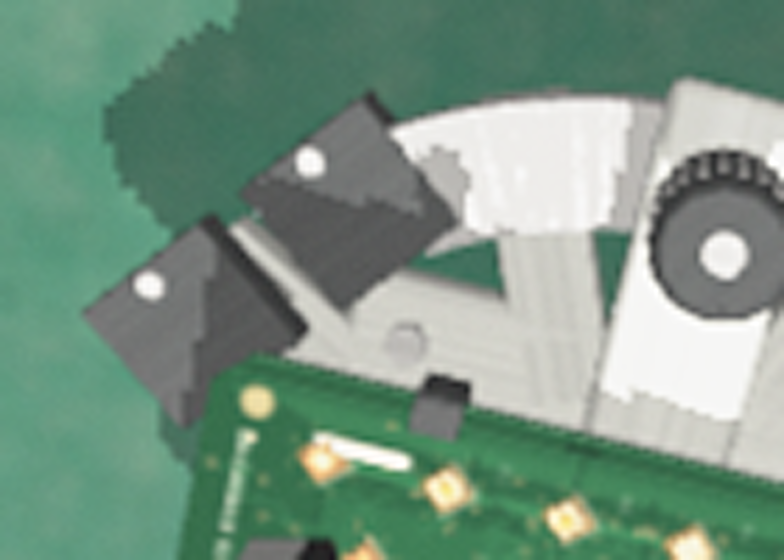

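The crop shows the notch gap centred near crop (277,262), i.e. about 49–50° from the start. That is a hint to be felt for. The grasp is good (opening 0.307). Pull up 12 mm.

```bash
python3 -m pendant '[[[0,0,0,0,0,0.02,0],[0,0,0,0,0,0.02,0],[0,0,0,0,0,0.012,0],[0,0,0,0,0,0,0],[0,0,0,0,0,0,0]]]'
python3 - <<'E'
import numpy as np
c=np.array([.5773,.0429]);a0=170.9;k0=None
for t in range(0,56,4):
  th=np.radians(a0+t);p=c+.115*np.array([np.cos(th),np.sin(th)])
  if k0 is not None: print(t,np.round(p,4),'d units',np.round((p-k0)/.25,4))
  k0=p
E
```

```text
time: 4.15
tool_pos: [0.4644, 0.0608, 0.0844]
tool_rot: [0.001, 0.668, 0.745, 0.0]
contact_force: [5.9, 1.1, -8.9]
gripper_width: 0.305
4 [0.4628 0.0531] d units [-0.004  -0.0319]
8 [0.4623 0.0451] d units [-0.0017 -0.0321]
12 [0.4624 0.0371] d units [ 0.0005 -0.0321]
16 [0.4631 0.0291] d units [ 0.0027 -0.032 ]
20 [0.4644 0.0212] d units [ 0.005  -0.0317]
24 [0.4662 0.0133] d units [ 0.0072 -0.0313]
28 [0.4685 0.0056] d units [ 0.0093 -0.0307]
32 [ 0.4714 -0.0018] d units [ 0.0115 -0.03  ]
36 [ 0.4747 -0.0091] d units [ 0.0135 -0.0291]
40 [ 0.4786 -0.0162] d units [ 0.0155 -0.0281]
44 [ 0.483  -0.0229] d units [ 0.0174 -0.027 ]
48 [ 0.4878 -0.0293] d units [ 0.0193 -0.0257]
52 [ 0.4931 -0.0354] d units [ 0.021  -0.0243]
```

```bash
python3 -m pendant '[[[0,0,0,0,0,0.01,0],[0,0,0,0,0,0,0],[0,0,0,-0.004,-0.032,0,0],[0,0,0,-0.002,-0.032,0,0],[0,0,0,0,-0.032,0,0],[0,0,0,0.003,-0.032,0,0],[0,0,0,0,0,0,0]]]'
```

```text
time: 5.03
tool_pos: [0.4645, 0.0284, 0.0872]
tool_rot: [0.002, 0.668, 0.744, 0.001]
contact_force: [7.6, -0.5, -9.4]
gripper_width: 0.305
```

```bash
python3 -m pendant '[[[0,0,0,0.008,-0.032,0,0],[0,0,0,0.009,-0.031,0,0],[0,0,0,0.010,-0.031,0,0],[0,0,0,0.012,-0.030,0,0],[0,0,0,0.014,-0.029,0,0],[0,0,0,0,0,0,0]]]'
```

```text
time: 5.78
tool_pos: [0.477, -0.009, 0.0866]
tool_rot: [0.0, 0.668, 0.744, 0.001]
contact_force: [6.9, 2.6, -9.3]
gripper_width: 0.302
```

Circle fit on the felt path puts the pivot at (0.5786, 0.0448) and the arm now at 36°. I'll turn the jaws to the tangent (the knob spins freely), step to about 43°, then lower onto the rail.

```bash
python3 -m pendant '[[[0,0,0.048,0.006,0.002,0,0],[0,0,0.048,0,0,0,0],[0,0,0.048,0,0,0,0],[0,0,0.048,0,0,0,0],[0,0,0,0.014,-0.023,0,0],[0,0,0,0.015,-0.023,0,0],[0,0,0,0,0,0,0]]]'
```

```text
time: 6.65
tool_pos: [0.4851, -0.0209, 0.0871]
tool_rot: [-0.001, 0.417, 0.909, -0.0]
contact_force: [0.9, 0.2, -9.9]
gripper_width: 0.298
```

```bash
python3 -m pendant '[[[0,0,0,0,0,-0.004,0],[0,0,0,0,0,-0.004,0],[0,0,0,0,0,0,0]]]'
```

```text
time: 7.02
tool_pos: [0.4852, -0.0207, 0.0857]
tool_rot: [0.0, 0.416, 0.909, -0.001]
contact_force: [-0.3, -0.3, -8.2]
gripper_width: 0.305
```

```bash
python3 -m pendant '[[[0,0,0,0,0,-0.004,0],[0,0,0,0,0,-0.004,0],[0,0,0,0,0,0,0]]]'; python3 -m pendant '[[[0,0,0,0,0,-0.004,0],[0,0,0,0,0,0,0]]]'
```

```text
time: 7.4
tool_pos: [0.4853, -0.0206, 0.0837]
tool_rot: [0.0, 0.416, 0.909, -0.0]
contact_force: [-0.4, -2.1, -7.4]
gripper_width: 0.306
time: 7.65
tool_pos: [0.4854, -0.0205, 0.0828]
tool_rot: [0.0, 0.416, 0.909, -0.0]
contact_force: [-1.2, -2.8, -6.8]
gripper_width: 0.303
```

```bash
python3 -m pendant '[[[0,0,0,0,0,0,0.4],[0,0,0,0,0,0,0.4],[0,0,0,0,0,0,0.4]]]'
python3 - <<'E'
import numpy as np
c=np.array([.5786,.0448]);a0=171.8;k0=None
for t in range(43,56,1):
  th=np.radians(a0+t);p=c+.115*np.array([np.cos(th),np.sin(th)])
  if t%3==1: print(t,np.round(p,4),'tangent mm->units',np.round(np.array([-np.sin(th),np.cos(th)])*.004,4))
E
```

```text
time: 8.02
tool_pos: [0.4865, -0.0202, 0.084]
tool_rot: [0.001, 0.416, 0.909, 0.001]
contact_force: [0.0, 1.3, 0.1]
gripper_width: 0.398
43 [ 0.4842 -0.0208] tangent mm->units [ 0.0023 -0.0033]
46 [ 0.4877 -0.0257] tangent mm->units [ 0.0025 -0.0032]
49 [ 0.4915 -0.0303] tangent mm->units [ 0.0026 -0.003 ]
52 [ 0.4956 -0.0348] tangent mm->units [ 0.0028 -0.0029]
55 [ 0.4999 -0.039 ] tangent mm->units [ 0.0029 -0.0027]
```

```bash
python3 -m pendant '[[[0,0,0,0.005,-0.007,0,0.4],[0,0,0,0.005,-0.007,0,0.4],[0,0,0,0.0025,-0.003,0,0.4],[0,0,0,0.0025,-0.003,0,0.4]]]'; python3 -m pendant '[[[0,0,0,0.0025,-0.003,0,0.4],[0,0,0,0.0025,-0.003,0,0.4]]]';python3 -m pendant '[[[0,0,0,0.0025,-0.003,0,0.4],[0,0,0,0.0025,-0.003,0,0.4]]]'
```

```text
time: 8.52
tool_pos: [0.4879, -0.0236, 0.0828]
tool_rot: [-0.003, 0.416, 0.909, 0.001]
contact_force: [-7.8, 7.8, 7.2]
gripper_width: 0.399
time: 8.78
tool_pos: [0.4889, -0.025, 0.0827]
tool_rot: [-0.003, 0.416, 0.909, 0.001]
contact_force: [-7.6, 8.2, 7.1]
gripper_width: 0.4
time: 9.02
tool_pos: [0.4908, -0.0272, 0.0828]
tool_rot: [-0.002, 0.416, 0.909, 0.001]
contact_force: [-4.4, 4.1, 4.2]
gripper_width: 0.397
```

```bash
for i in 1; do python3 -m pendant '[[[0,0,0,0.0025,-0.003,0,0.4],[0,0,0,0,0,0,0.4]]]'; done; python3 -m pendant '[[[0,0,0,0.0025,-0.003,0,0.4],[0,0,0,0,0,0,0.4]]]'
python3 - <<'E'
from h import *
f=grab('wrist'); cv2.imwrite('pics/w2.png',f['frame'])
for z in (.096,.105): print(proj(f,(.49,-.029,z)))
E
```

```text
time: 9.28
tool_pos: [0.4921, -0.0289, 0.0828]
tool_rot: [-0.0, 0.416, 0.909, 0.0]
contact_force: [-2.2, 2.0, 2.3]
gripper_width: 0.398
time: 9.52
tool_pos: [0.4926, -0.0295, 0.0827]
tool_rot: [-0.001, 0.416, 0.909, 0.0]
contact_force: [-3.2, 3.7, 2.9]
gripper_width: 0.399
[263.81017751 253.14077294]
[264.27975183 262.67581858]
```

View pics/w2.png

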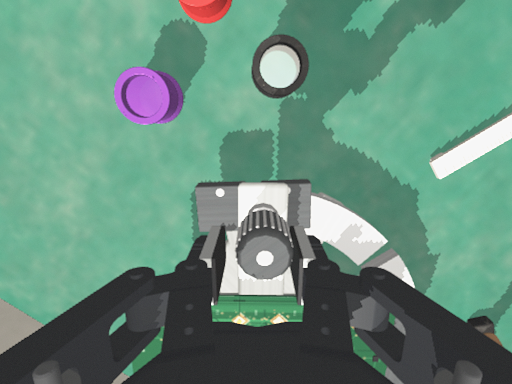

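Run:
```python
from h import *
f=cv2.imread('pics/w2.png'); cv2.imwrite('pics/w2c.png',cv2.resize(f[170:310,180:350],(714,588),interpolation=cv2.INTER_CUBIC))
```

```text
(no output)
```

View pics/w2c.png

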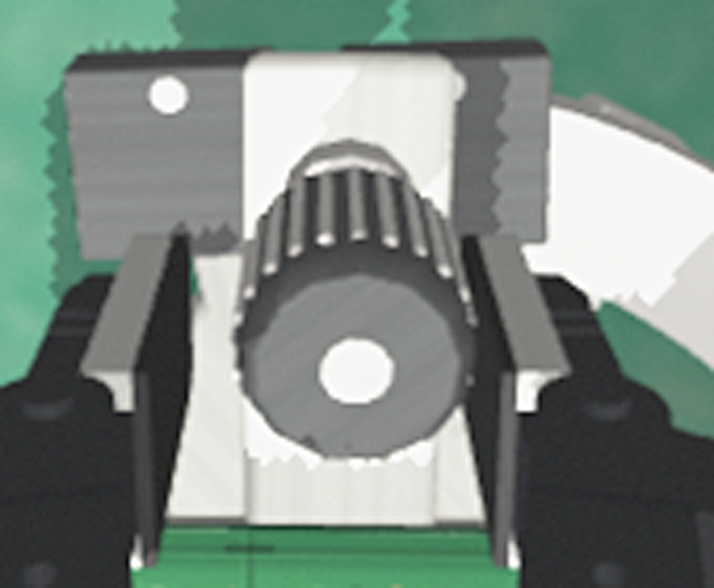

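The crop shows the right pad pushing the knob. The arm's centre is about 6–7 mm short of the block's middle, with the block ends at crop x = 70 and 548. That fits a notch near 50°, so I'll keep feeling onward in 1 mm steps.

```bash
R='' ; python3 -m pendant '[[[0,0,0,0.0027,-0.003,0,0.4],[0,0,0,0.0027,-0.003,0,0.4],[0,0,0,0,0,0,0.4]]]'; python3 -m pendant '[[[0,0,0,0.0027,-0.003,0,0.4],[0,0,0,0,0,0,0.4]]]'; python3 -m pendant '[[[0,0,0,0.0027,-0.003,0,0.4],[0,0,0,0,0,0,0.4]]]'
```

```text
time: 9.95
tool_pos: [0.4946, -0.0317, 0.0829]
tool_rot: [0.001, 0.416, 0.909, -0.0]
contact_force: [0.5, -0.7, 0.0]
gripper_width: 0.4
time: 10.2
tool_pos: [0.495, -0.0322, 0.0828]
tool_rot: [0.0, 0.416, 0.909, -0.0]
contact_force: [-0.6, 0.2, -0.3]
gripper_width: 0.4
time: 10.45
tool_pos: [0.4954, -0.0326, 0.0827]
tool_rot: [-0.0, 0.416, 0.909, 0.0]
contact_force: [-1.1, 0.9, 0.8]
gripper_width: 0.401
```

```bash
python3 -m pendant '[[[0,0,0,0.0028,-0.003,0,0.4],[0,0,0,0,0,0,0.4]]]'; python3 -m pendant '[[[0,0,0,0.0028,-0.003,0,0.4],[0,0,0,0,0,0,0.4]]]'
python3 - <<'E'
from h import *
f=grab('wrist'); cv2.imwrite('pics/w3c.png',cv2.resize(f['frame'][170:310,180:350],(714,588),interpolation=cv2.INTER_CUBIC))
E
```

```text
time: 10.7
tool_pos: [0.4962, -0.0335, 0.0828]
tool_rot: [-0.0, 0.416, 0.909, 0.0]
contact_force: [-0.6, 0.8, 1.3]
gripper_width: 0.402
time: 10.95
tool_pos: [0.497, -0.0343, 0.0828]
tool_rot: [-0.0, 0.416, 0.909, -0.0]
contact_force: [-1.0, 0.3, 1.0]
gripper_width: 0.399
```

View pics/w3c.png

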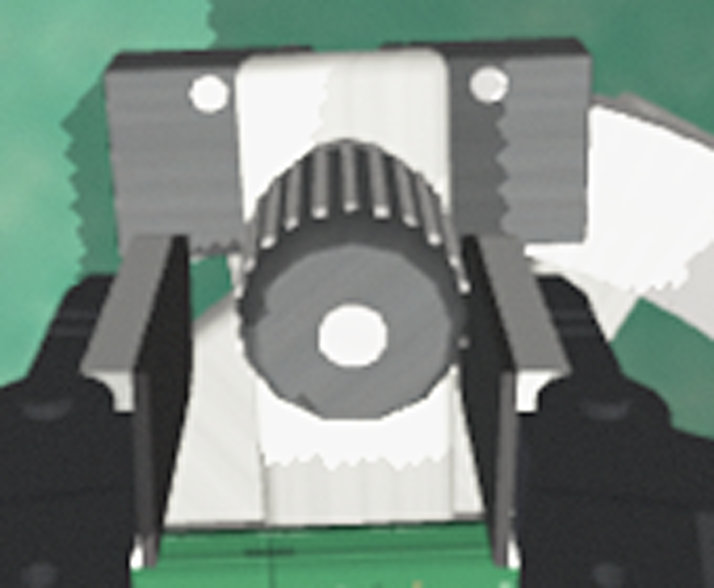

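The knob's top moved from crop (357,370) to (352,335). That is about 8 px, or roughly 9 mm down; the collar is hidden and the block's screws (209/489) now straddle the arm, so the pin has dropped into the notch. Back off, open and lift.

```bash
python3 -m pendant '[[[0,0,0,-0.004,0.005,0,0.4],[0,0,0,-0.004,0.005,0,0.5],[0,0,0,0,0,0,0.7],[0,0,0,0,0,0,0.7],[0,0,0,0,0,0,0.7],[0,0,0,0,0,0.05,0.7],[0,0,0,0,0,0.1,0.7],[0,0,0,0,0,0.15,0.7],[0,0,0,0,0,0.15,0.7],[0,0,0,0,0,0,0.7],[0,0,0,0,0,0,0.7]]]'
python3 - <<'E'
from h import *
import pickle
w=grab('wrist','w4.png');t=grab('top','t4.png');s=grab('scene','s4.png')
pickle.dump((w,t,s),open('f4.pkl','wb'))
up=lambda f,u,v,r,S:cv2.resize(f['frame'][v-r:v+r,u-r:u+r],(S,S),interpolation=cv2.INTER_CUBIC)
c=[.5786,.0448];
q=np.array([.4937,-.0325,.096]);print([proj(f,q) for f in (w,t,s)])
p=[proj(f,q).round().astype(int) for f in (w,t,s)]
print(p)
cv2.imwrite('pics/c4.png',np.hstack([up(w,*p[0],60,400),up(s,*p[2],40,400)]))
E
```

```text
time: 12.38
tool_pos: [0.4949, -0.0318, 0.1954]
tool_rot: [0.0, 0.416, 0.909, 0.0]
contact_force: [-0.5, 0.4, -1.2]
gripper_width: 0.699
[array([258.72484448, 189.86636301]), array([250.71297449, 179.19793091]), array([236.42691255, 182.15624889])]
[array([259, 190]), array([251, 179]), array([236, 182])]
```

View pics/c4.png

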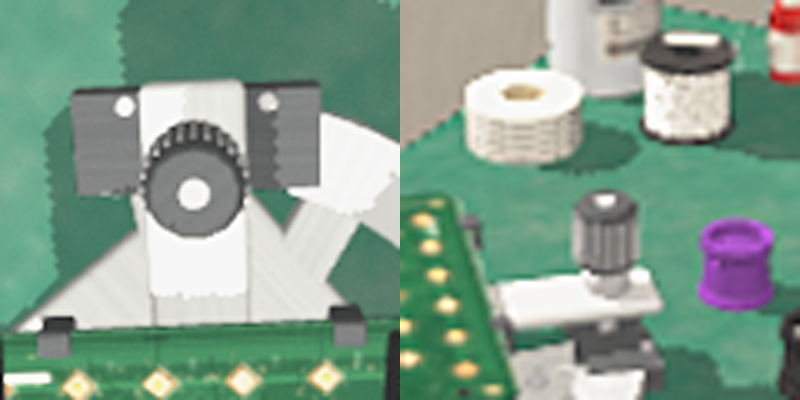

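Run:
```python
from h import *
import pickle
w,t,s=pickle.load(open('f4.pkl','rb'));a0,b0=pickle.load(open('f0.pkl','rb'));w1=pickle.load(open('w1.pkl','rb'))
P=lambda f:np.array(f['mtx'])@np.array(f['world_to_cam'])[:3]
def tri(f,g,p,q):
  X=cv2.triangulatePoints(P(f),P(g),np.array(p,float),np.array(q,float)).ravel();return X[:3]/X[3]
k=tri(w,s,(257.2,188.5),(236.8,182.3));l=ray(a0,269.6,211.4,.034)
print('now',k,'loupe dist',np.linalg.norm(k[:2]-l[:2]))
# loupe displacement: image difference in top view around loupe/stamp/weight
for n,(u,v) in dict(loupe=(270,211),stamp=(168,199),weight=(356,202)).items():
  A=a0['frame'][v-9:v+9,u-9:u+9];B=t['frame'][v-9:v+9,u-9:u+9]
  print(n,cv2.phaseCorrelate(A.mean(2),B.mean(2)))
print(manip.state()['contact_force'])
```

```text
now [ 0.49380533 -0.03412828  0.09488493] loupe dist 0.09617726448667743
loupe ((-0.0373785258892525, -0.08455465508804494), 0.9761896861235765)
stamp ((0.051094841049790674, -0.026588595268140836), 0.9942782575060787)
weight ((0.01577869301511825, -0.01156909302538267), 1.0012877552881132)
[-1.02470663  0.1668461  -0.08171961]
```

The ring top is at z ≈ 0.095 (home 0.096) and 96 mm from the loupe. The bystanders have not moved and the robot is clear, so I'll hand in.

```bash
python3 -c "
from plant import manip
print(manip.job_done())"
```

```text
the job is handed in; nothing more can be done
None
```

The turntable is indexed to the notch on the loupe's side and the job is handed in at about 12.5 s of robot time; the hand-in gives no verdict.

I gripped the ring, pulled it up about 13 mm and carried it round to about 43° towards the black loupe. There I lowered it to just above the rail and let it go onto the rail. I then pushed it with loosely open jaws in 1 mm steps until the pin dropped into the notch, at about 50°, then backed off and lifted clear.

**Last checks:**
- **Ring height:** the ring top measured about 94.9 mm from two camera views (home is 96 mm, calibration about 2 mm), so the pin is home within that accuracy.
- **Position:** the ring stands about 96 mm from the loupe, inside the 115 mm limit.
- **Bystanders:** the loupe, stamp and weight showed no shift (under 0.1 pixel in the top view).
- **Robot:** it stands clear of everything, with about 1 N at the wrist.

**One disagreement:** while pushing, the tool briefly read about 11 N sideways and 7 N upward, more than the 3 N drag expected. I did not find the cause. The force on the pin itself was not measured, but these readings are well under the 25 N limit.

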